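# Hang and load the spittoon arm of a tasting stand

### The arm

A 6-joint arm with a two-finger parallel gripper is mounted at the origin on the work surface; the furniture and walls round the work are solid. World frame = base frame: x ahead of the robot, y to its left, z up, the work surface at z = 0. Lengths are in m, angles in degrees, forces in N, time in s.
With the tool pointing down it reaches from about 0.25 to 0.725 m from the base axis. Payload 9.7 kg.
Tool frame: the origin (TCP) lies on the centre line of the jaws, within the pads' length; the fingertips stand 19 mm ahead of it and the grasp point (between the pads) is the TCP (bot.tcp_to_tips is the z of the fingertips in the tool frame, in m); z points along the fingers, y is the line along which they close (so a half turn about z gives the same grasp; the last joint's range is limited). The gripper opens to 85 mm and grips with 20 to 120 N. Pads are 22 mm wide; open, the fingers measure 114 mm over their backs; the gripper's body (76 mm by 85 mm) begins 54 mm behind the grasp point. The pads swing forward as they close: fully open they stand 13 mm farther back than shut.
Start: joints at [64.802, 4.979, 10.078, 95.1, 0, 90], TCP at [0.234, 0.498, 0.25] pointing down, gripper open.
Joint ranges: [-179.16, 179.16], [-48.56, 103.87], [-65.8, 70.77], [-126.05, 130.52], [-82.76, 87.17], [-180, 180]. Speed limits (degrees/s): [127.2, 127.2, 147.25, 180, 180, 180].

### API

Orientations are given as [roll, pitch, yaw] about the fixed x, y, z axes, in that order (R = Rz(yaw) Ry(pitch) Rx(roll)).
In Python, from workcell import bot gives the robot as it stands. The module is installed in compiled form; this text tells all that it offers.
- The arm moves only by the tool play_rows, never from a script. Its argument "increments" is a list of rows, each an object with "slide": the shift along the tool's x, y, z in mm, a list of three; "angular": the turn, a rotation vector about the tool's x, y, z in degrees, a list of three; "claw": the opening, from -1 (shut) to 1 (fully open). In form: [{"slide": [x, y, z], "angular": [rx, ry, rz], "claw": claw}, ...]. A call has 1 to 8 rows; each row shifts and turns the commanded pose from where the row before left it, along the tool's axes as they then stand; what a row does not reach is not made up. A row lasts 1/10 s, in which the tool goes at most 50 mm and 8.59 degrees, less where a joint would pass 70% of its speed; a pose out of reach is approached as far as the arm can. A call is refused whole if a number of a shift passes 50 or a number of a turn 8.59, either way. A call with a gripper value outside its range is refused whole. The fingers move at their own pace and stop on an object; "squeeze" is the grip in N (left out, the last holds). Time passes only in rows, so rows that do not move let the fingers close. It gives the time, the measured TCP pose, the force, the opening and the grip force at its end, in the units of the state.
- bot.get_obs(): the state, without advancing time (a new reading comes with each control period).
- bot.camera(name): name is "scene" or "top"; returns the picture (480x640x3 uint8, red, green, blue); there is no depth.
- bot.camera_info(name): a dict with "fovy" (degrees; the focal length in pixels is half the picture's height over the tangent of half this angle, whatever the lens; pixels are square), "cx", "cy" (the principal point, pixels), "k1" (the pictures are not rectified: a ray, as slopes to the right and down, at radius r is drawn at 1 + k1 r^2 times it, then the intrinsics apply), "R" (3x3) and "t" (3): a world point X has camera coordinates R X + t. Camera axes: x right, y down, z forward; pixel columns grow to the right and rows downward; lengths in m; the calibration is good to about 2 mm. A picture is of the moment at which its call begins. camera_info takes no time and is no camera call.
- bot.job_done(): hands the job in; it is judged then, once.
The state is a dict: "time": time; "q": joint angles; "qd": joint speeds; "joint_efforts": joint torques, N m; "ee_pos": TCP position; "tcp_rot": TCP orientation; "wrist_force": force on the tool from outside, world axes, zero at the start; "torque": the same for the moment, N m; "opening": finger opening in m; "grasp_force": force on a finger pad.
Only numpy, scipy, OpenCV 4.12 (cv2) and the standard library are available. Lean on these libraries where they do the work, as an engineer would, in place of code of your own. Each camera call takes 0.05 s, during which the arm holds its last target. There are 200 camera calls.

### The job

Hang the loose holder arm on the tasting stand: press its two hook tabs into the top two slots of the slotted rail until its plate is flush, then press it down until the lock pin clicks out through the hole in the plate. Feel for the slots and do not force or knock the arm against the stand; then stand the spit beaker upright in the arm's tray, setting it down gently, and leave the two glasses beside the stand alone.

Things in the scene. Friction and masses are not known exactly. Their poses are not given: they have to be found in the camera images.
- stand: fixed tasting stand: wooden foot 150x110x14 mm (x -110 to +40) carrying an upright steel rail 34 mm wide, front web 4 mm thick, 16 mm free behind it. Origin on the table under the middle of the rail's front face, which looks to -x (about to the robot); z up. The rail is clamped at any height: it may stand up to 12 mm higher or lower than nominal; this pose does not tell, so feel or look for it
- slots_place (a point): on the rail's face midway between the top two slots, 185 mm up, if the rail stood at nominal height; the real spot is up to 12 mm above or below. The lock pin is there. Four upright slots, 9 mm wide, 20 mm high, in one column at 44 mm pitch: the top two are centred 22 mm above and below the pin. Nominal rail top 229 mm. The rail does not shift under load
- lock_pin (a joint): travel (m) of the flat-ended 6 mm brass spring pin in the rail's face: 0 = out, 4 mm proud; 0.004 = pushed in flush. Its spring gives 6 N out, 12 N flush. The arm's plate, flush on the rail above its locked height, holds the pin in; with the arm fully down it springs out into the plate's hole, back to 0
- holder_arm: loose steel holder arm, about 0.28 kg, 161 mm long, 82 wide, 74 high, standing on its flat underside. Origin on the underside below the grip; x points to its hook tabs (into the rail when hung), z up. At the back a plate 26 mm wide, 74 high, back face at x = +45 mm, carries two hook tabs. Locked at nominal rail height its underside is 143 mm above the table
- grip (a point): on the holder arm, x = 0, y = 0, 58 mm above its underside: middle of the grip, a flat bar along the arm's x, 12 mm thick in y, 26 mm high (46 to 72 mm above the underside), from x = -15 to +40 mm, braced from below. Grasp it from above, closing along the arm's y
- tab_tip (a point): on the holder arm at x = +55 mm, 54 mm up: tip of the upper tab. Each tab is 6 mm wide, stands 10 mm out of the plate: a shank 8 mm high (lower edges 10 and 54 mm up) with a hook 8 mm farther down; 5.5 mm between hook and plate. 16 mm high in all, they enter the slots with the arm 8 to 12 mm above locked height, then go down against up to 15 N of friction till the shanks sit on the slots
- pin_hole (a point): on the holder arm: centre of the 9 mm square hole in its plate, on the plate's back face (x = +45 mm, y = 0, 42 mm above the underside, midway between the tabs' slots). Lies on the lock pin when locked
- tray (a point): on the holder arm: centre of the floor of its round tray (x = -65 mm, y = 0, 4 mm above the underside). The tray is 72 mm wide inside, its rim 6 mm above its floor
- spit_beaker: open stoneware beaker with a dark band, 0.18 kg, 80 mm high, 63 mm wide at the rim, 50 mm at the foot. Origin at the centre of its underside, z up. Take it from above round the outside, 20 to 30 mm below the rim, where it is about 62 mm wide
- glass_left: empty stemmed tasting glass, 64 mm wide, 155 mm high, behind and left of the stand; origin under its foot; leave it alone
- glass_right: stemmed tasting glass with a little red wine in it, 64 mm wide, 155 mm high, behind and right of the stand; origin under its foot; leave it alone
Not all that is in view belongs to the job. What is shaped like the spit_beaker but red or turquoise is not meant.

How it is judged (in metres and radians):
On the way, in this order (a step that is already met when the one before it is completed fails the run):
1. the holder arm is hooked flush on the rail's top two slots and the lock pin has sprung out through its hole (value of joint lock_pin below 0.0012 m and horizontal distance between pin_hole and slots_place below 0.004 m and z of pin_hole in the frame of stand between 0.17 and 0.2 m and angle between holder_arm's own z axis and vertical below 0.07 rad and angle between the x axis of holder_arm and the x axis of stand, either way round below 0.1 rad), for 0.2 s.
2. the spit beaker stands in the tray (horizontal distance between spit_beaker and tray below 0.013 m and z of spit_beaker in the frame of tray below 0.005 m and angle between spit_beaker's own z axis and vertical below 0.12 rad), for 0.2 s.
At the end, for the whole second after the job is handed in: Arm in the top two slots: pin_hole within 4 mm of slots_place in plan, 15 mm in height; pin out (under 1.2 mm); arm level to 0.07 rad, square to the rail to 0.1 rad. Beaker in the tray, 13 mm from its centre at most, foot within 5 mm of its floor, upright to 0.12 rad. Both at rest (all of step 1 and all of step 2 and z of spit_beaker in the frame of tray above -0.005 m and linear speed of each of spit_beaker, holder_arm below 0.02 m/s); the robot touches nothing.
It fails at once if the holder arm is forced or knocked against the stand (over 60 N) before the beaker is set on it (contact force between holder_arm and stand above 60 N and contact force between spit_beaker and holder_arm below 0.1 N).
It fails at once if the beaker is knocked or pressed hard on the holder arm (over 40 N) (contact force between spit_beaker and holder_arm above 40 N).
It fails at once if the left glass is disturbed (moved over 20 mm) (distance of glass_left from where it was at the start of the episode above 0.02 m).
It fails at once if the right glass is disturbed (moved over 20 mm) (distance of glass_right from where it was at the start of the episode above 0.02 m).
It also fails if it takes over 70 s, if anything falls off the work surface, if the arm or the gripper's body presses on something with over 40 N, if the wrist force passes 120 N, or if a joint passes its speed limit or range.

## Working session

There is one attempt and no reset: what is moved stays moved. The work goes in short steps, Python scripts to look and compute and a tool call to move; the robot and the scene stay as the last step left them, time stands still between calls to the robot, and variables do not carry over. Pictures are saved under pics/ and viewed, at most 13 in all, crops included, and the job is handed in when it is done.

Besides the shell and the picture viewer there is one more tool, called after ">>>" by a JSON object that holds its "name" and its "arguments". play_rows: Moves the arm, as the interface text tells. Its arguments: {"type":"object","properties":{"increments":{"type":"array"},"squeeze":{"type":"number"}},"required":["increments"]}

```bash
mkdir -p pics; python3 - <<'E'
from workcell import bot
import cv2,numpy as np
for n in("scene","top"):
    im=bot.camera(n); cv2.imwrite(f"pics/{n}0.png",im[:,:,::-1])
    i=bot.camera_info(n); print(n,{k:(np.round(v,4).tolist()) for k,v in i.items()})
o=bot.get_obs();print(o, bot.tcp_to_tips)
E
```

```text
scene {'fovy': 56.6109, 'cx': 320.5293, 'cy': 238.5829, 'k1': -0.0381, 'R': [[0.7286, -0.6849, -0.0064], [-0.3151, -0.3269, -0.891], [0.6081, 0.6512, -0.454]], 't': [-0.3685, 0.241, 0.8753]}
top {'fovy': 52.0701, 'cx': 322.3286, 'cy': 246.5252, 'k1': 0.0132, 'R': [[0.0205, -0.9992, -0.0348], [-0.9882, -0.0149, -0.1525], [0.1518, 0.0375, -0.9877]], 't': [-0.014, 0.4713, 1.0635]}
{'time': 0.1, 'q': array([6.48017421e+01, 5.00771394e+00, 1.00408475e+01, 9.50987643e+01,
       1.24395236e-03, 9.00003103e+01]), 'qd': array([-0.05189457, -0.0635928 ,  0.09668828, -0.0634416 , -0.03006234,
       -0.05988351]), 'joint_efforts': array([ 1.41052158e-05, -5.21561050e+01,  4.65654874e+01,  1.60372647e-02,
       -2.22968890e-05, -2.34245664e-05]), 'ee_pos': array([0.23408713, 0.4975133 , 0.2496728 ]), 'tcp_rot': array([-1.79934369e+02, -1.24359606e-03,  1.54801430e+02]), 'wrist_force': array([-0.56343565, -1.02831772,  0.26683659]), 'torque': array([ 0.03171266,  0.02122735, -0.00719786]), 'grasp_force': 0.0, 'opening': 0.08577168103121405} 0.019
```

View pics/scene0.png

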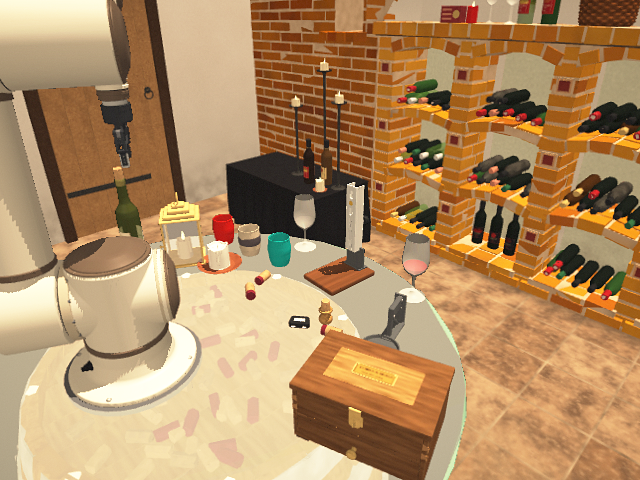

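View pics/top0.png

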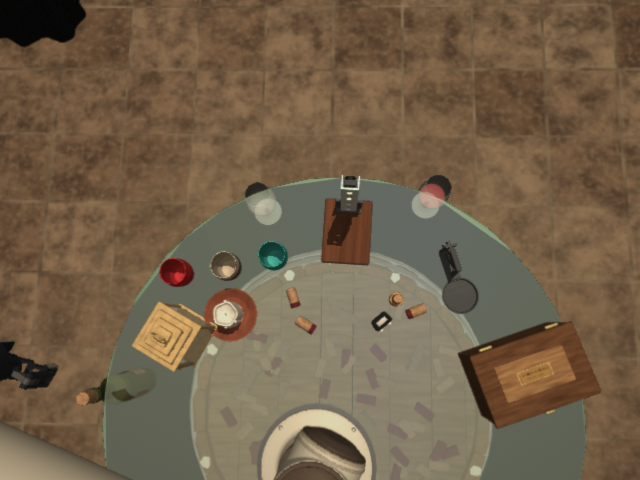

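The beaker could be confused with three things in the top view: the stoneware beaker with a dark band (225,265), the red one (177,272) and the turquoise one (273,256). I choose the stoneware one. The holder arm is at (455,275) and the stand at (348,220). Next is one close crop to check this.

```bash
cat > h.py <<'E'
from workcell import bot
import cv2,numpy as np
class C:
    def __init__(s,n):
        i=bot.camera_info(n); s.R=np.array(i["R"]);s.t=np.array(i["t"]);s.f=240/np.tan(np.radians(i["fovy"]/2));s.c=np.array([i["cx"],i["cy"]]);s.k=i["k1"]
        s.o=-s.R.T@s.t
    def ray(s,p):
        d=(np.array(p,float)-s.c)/s.f; u=d.copy()
        for _ in range(10): u=d/(1+s.k*(u@u))
        return s.R.T@np.array([*u,1])
    def plane(s,p,z):
        r=s.ray(p); return s.o+r*(z-s.o[2])/r[2]
    def xplane(s,p,x):
        r=s.ray(p); return s.o+r*(x-s.o[0])/r[0]
    def pix(s,X):
        c=s.R@np.array(X)+s.t; u=c[:2]/c[2]; return u*(1+s.k*(u@u))*s.f+s.c
def tri(p,q):
    a,b=C("scene"),C("top");r1,r2=a.ray(p),b.ray(q)
    s=np.linalg.lstsq(np.c_[r1,-r2],b.o-a.o,rcond=None)[0]
    P,Q=a.o+s[0]*r1,b.o+s[1]*r2; return (P+Q)/2,np.linalg.norm(P-Q)
E
python3 - <<'E'
from h import *
s=cv2.imread("pics/scene0.png");t=cv2.imread("pics/top0.png")
def cr(im,x,y,w,h,k): return cv2.resize(im[y:y+h,x:x+w],None,fx=k,fy=k,interpolation=cv2.INTER_CUBIC)
L=np.vstack([cr(t,425,235,60,80,5),cr(t,315,170,60,60,5)]) #300x400, 300x300
A=cr(t,430,235,60,85,5)   #300x425
B=cr(t,195,240,60,35,5)   #300x175
c2=cr(s,335,170,50,120,5) #250x600
c3=np.vstack([cr(t,320,170,50,100,5)[:350],cr(s,375,290,50,50,5)])
cv2.imwrite("pics/crop1.png",np.hstack([np.vstack([A,B]),c2,c3]))
E
```

```text
(no output)
```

View pics/crop1.png

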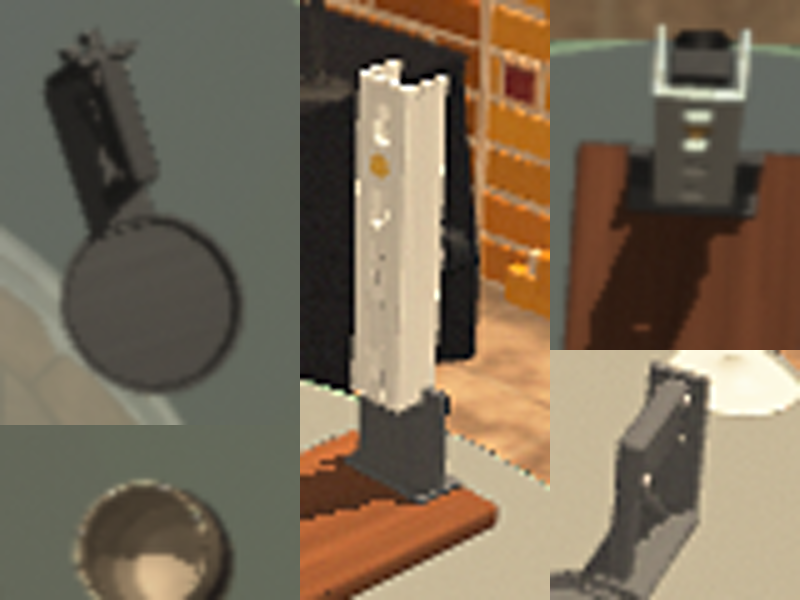

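The crop shows the stoneware beaker at top (224.5,265), the brass pin at scene (351,203) and top (349,196), the arm's tray at top (460,296), with its grip bar and plate running up-left to about (448,243). The choice matches the description.

```bash
python3 - <<'E'
from h import *
np.set_printoptions(precision=4,suppress=True)
s=cv2.imread("pics/scene0.png");t=cv2.imread("pics/top0.png")
T,S=C("top"),C("scene")
print("cams",T.o,S.o)
def brass(im,x0,y0,x1,y1):
    h=cv2.cvtColor(im,cv2.COLOR_BGR2HSV)[y0:y1,x0:x1]; m=(h[...,0]>12)&(h[...,0]<28)&(h[...,1]>110)
    ys,xs=np.nonzero(m); return np.array([xs.mean()+x0,ys.mean()+y0]),len(xs)
ps,n1=brass(s,347,198,355,209);pt,n2=brass(t,344,190,355,202)
print("pin",ps,n1,pt,n2,tri(ps,pt))
# foot
h=cv2.cvtColor(t,cv2.COLOR_BGR2HSV)
m=((h[...,0]<12)|(h[...,0]>172))&(h[...,1]>90); mm=np.zeros(m.shape,np.uint8); mm[190:270,315:380]=m[190:270,315:380]
mm=cv2.morphologyEx(mm,cv2.MORPH_CLOSE,np.ones((9,9)))
c=max(cv2.findContours(mm,0,1)[0],key=cv2.contourArea)
q=np.array([T.plane(p[0],.014)[:2] for p in c],np.float32); r=cv2.minAreaRect(q); print("foot",r,cv2.boxPoints(r))
# tray / arm gray: print colours
for p in [(460,296),(455,320),(452,262),(445,262),(440,250),(455,250),(448,243)]: print(p,t[p[1],p[0]],h[p[1],p[0]])
for p in [(225,265),(212,262),(225,252)]: print(p,t[p[1],p[0]])
# beaker mask by hue vs table
for nm,x0,y0,x1,y1 in(("beak",200,240,250,290),):
    g=h[y0:y1,x0:x1]; m=((g[...,0]>8)&(g[...,0]<26)&(g[...,1]>35)).astype(np.uint8)
    c=max(cv2.findContours(cv2.morphologyEx(m,cv2.MORPH_CLOSE,np.ones((3,3))),0,1)[0],key=cv2.contourArea)
    q=np.array([T.plane(p[0]+[x0,y0],.08)[:2] for p in c],np.float32); print(cv2.fitEllipse(q),cv2.minEnclosingCircle(q),cv2.boundingRect(c))
E
```

```text
cams [ 0.3045 -0.0468  1.1218] [-0.1878 -0.7436  0.6097]
pin [350.4375 202.75  ] 16 [349.1429 195.8571] 7 (array([ 0.5473, -0.0621,  0.1969]), np.float64(0.0017818800276660697))
foot ((0.5116729736328125, -0.05954291671514511), (0.10803684592247009, 0.14688536524772644), 87.37566375732422) [[ 0.4358 -0.1101]
 [ 0.5826 -0.1169]
 [ 0.5875 -0.0089]
 [ 0.4408 -0.0022]]
(460, 296) [69 76 79] [21 32 79]
(455, 320) [108 129 138] [ 21  55 138]
(452, 262) [24 25 26] [15 20 26]
(445, 262) [34 36 37] [20 21 37]
(440, 250) [37 40 39] [40 19 40]
(455, 250) [76 83 82] [34 22 83]
(448, 243) [77 86 89] [23 34 89]
(225, 265) [ 78 100 117]
(212, 262) [51 65 76]
(225, 252) [62 78 86]
((0.4203373193740845, 0.2006702721118927), (0.05885935202240944, 0.06961079686880112), 154.18038940429688) ((0.4192526340484619, 0.2010718286037445), 0.03543565794825554) (10, 11, 32, 30)
```

Stand origin is about (0.547,-0.061) with yaw about -2.6°, and the pin at z≈0.196. I'll start swinging towards the holder arm.

>>> {"name": "play_rows", "arguments": {"increments": [{"slide":[-29,-39,0],"angular":[0,0,0],"claw":1},{"slide":[-29,-39,0],"angular":[0,0,0],"claw":1},{"slide":[-29,-39,0],"angular":[0,0,0],"claw":1},{"slide":[-29,-39,0],"angular":[0,0,0],"claw":1},{"slide":[-29,-39,0],"angular":[0,0,0],"claw":1},{"slide":[-29,-39,0],"angular":[0,0,0],"claw":1},{"slide":[-29,-39,0],"angular":[0,0,0],"claw":1},{"slide":[-29,-39,0],"angular":[0,0,0],"claw":1}]}}

```text
time: 0.9
ee_pos: [0.3109, 0.1148, 0.2502]
tcp_rot: [180.0, 0.0, 154.8]
wrist_force: [0.4, -0.3, -0.5]
opening: 0.0853
grasp_force: 0.0
```

```bash
python3 - <<'E'
from h import *
np.set_printoptions(precision=4,suppress=True)
s=cv2.imread("pics/scene0.png");t=cv2.imread("pics/top0.png")
T,S=C("top"),C("scene")
print(S.xplane((350.4,202.75),.543),T.xplane((349.1,195.9),.543))
def cr(im,x,y,w,h,k): 
    a=cv2.resize(im[y:y+h,x:x+w],None,fx=k,fy=k,interpolation=cv2.INTER_CUBIC); return np.clip(a.astype(float)*1.8,0,255).astype(np.uint8)
cv2.imwrite("pics/crop2.png",np.hstack([cr(t,435,236,45,60,10)[:560],cr(s,365,285,50,80,7)]))
E
```

```text
[ 0.543  -0.0671  0.1997] [ 0.543  -0.0612  0.2102]
```

View pics/crop2.png

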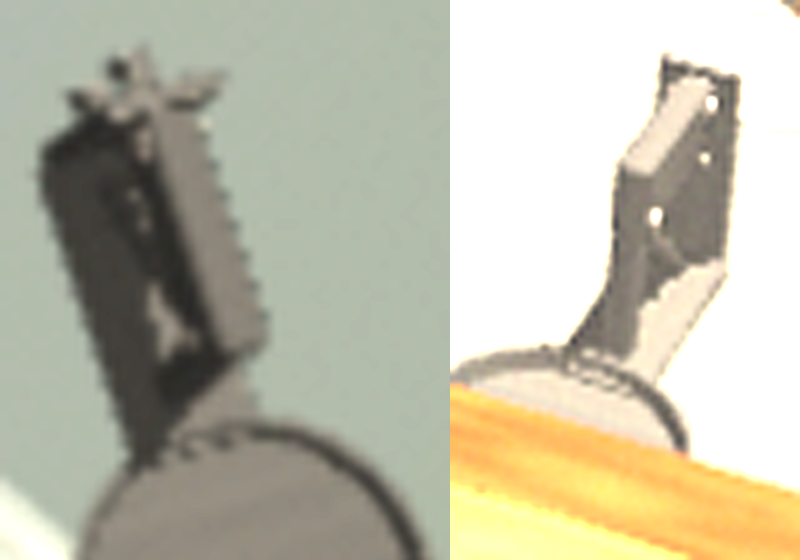

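The crop shows the grip bar's top face running from px (458.5,270.5), its free end, to (452.5,246.8) at the plate.

```bash
python3 - <<'E'
from h import *
np.set_printoptions(precision=4,suppress=True)
T,S=C("top"),C("scene")
A=T.plane((458.5,270.5),.072);B=T.plane((452.5,246.8),.072);R=T.plane((459.8,295.2),.010)
print(A,B,R,np.linalg.norm(A-B))
for P,Q in((A,B),(R,B),(R,A)):
    d=(Q-P)[:2];print(np.degrees(np.arctan2(d[1],d[0])),np.linalg.norm(d))
# scene checks: bar free end top corner and plate top corners (crop2 right, x7, origin 365,285)
for c in((627,170),(715,75),(663,60),(738,78)): 
    p=(365+(c[0]-450+.5)/7-.5,285+(c[1]+.5)/7-.5); print(p,S.plane(p,.072 if c[0] in(627,715) else .074))
# rail top (front face upper corners), scene crop1
for c in((358,70),(402,88),(353,395),(395,410)):
    p=(335+(c[0]-300+.5)/5-.5,170+(c[1]+.5)/5-.5); print("rail",p,S.xplane(p,.548))
for c in((652,97),(740,97),(655,203),(737,208)):
    p=(320+(c[0]-550+.5)/5-.5,170+(c[1]+.5)/5-.5); print("railtop",p,T.xplane(p,.548),T.plane(p,.237))
E
```

```text
[ 0.4188 -0.2974  0.072 ] [ 0.4695 -0.2858  0.072 ] [ 0.3702 -0.3139  0.01  ] 0.0520779234892437
12.87666755980113 0.0520779234892437
15.771488300930466 0.10325675275935114
18.70951510561163 0.05131273208681869
(389.85714285714283, 308.85714285714283) [ 0.4186 -0.2988  0.072 ]
(402.42857142857144, 295.2857142857143) [ 0.4759 -0.2866  0.072 ]
(395.0, 293.14285714285717) [ 0.4685 -0.2723  0.074 ]
(405.7142857142857, 295.7142857142857) [ 0.4772 -0.2941  0.074 ]
rail (346.2, 183.6) [ 0.548  -0.0472  0.242 ]
rail (355.0, 187.2) [ 0.548  -0.076   0.2405]
rail (345.2, 248.6) [ 0.548  -0.0484  0.0655]
rail (353.6, 251.6) [ 0.548  -0.0778  0.0682]
railtop (340.0, 189.0) [ 0.548  -0.0438  0.2404] [ 0.5489 -0.0438  0.237 ]
railtop (357.6, 189.0) [ 0.548  -0.0762  0.2416] [ 0.5493 -0.0764  0.237 ]
railtop (340.6, 210.2) [ 0.548  -0.0453  0.0669] [ 0.5087 -0.0455  0.237 ]
railtop (357.0, 211.2) [ 0.548  -0.0815  0.059 ] [ 0.5072 -0.0757  0.237 ]
```

```bash
cat >> h.py <<'E'
def plan(p,yaw=None,n=None):
    """tool-axis slide mm and turn about tool z for a world target (tool down)"""
    from scipy.spatial.transform import Rotation as Ro
    o=bot.get_obs(); R=Ro.from_euler("xyz",o["tcp_rot"],degrees=True)
    d=np.array(p)-o["ee_pos"]; print("pos",o["ee_pos"].round(4),o["tcp_rot"].round(2),"slide",(R.inv().apply(d)*1000).round(1))
    if yaw is not None: print("turn",((R.inv()*Ro.from_euler("xyz",[180,0,yaw],degrees=True)).as_rotvec(degrees=True)).round(2))
E
python3 -c "
from h import *
print(bot.get_obs()['q'].round(1))
plan((.433,-.295,.16),15.5)
plan((.433,-.295,.16),195.5)
"
```

```text
[ 20.3 -24.6 -15.4  99.2  -0.   45.4]
pos [0.3109 0.1148 0.2502] [1.7998e+02 2.0000e-02 1.5485e+02] slide [-284.7 -319.1   90.2]
turn [ 3.0000e-02 -1.0000e-02  1.3935e+02]
pos [0.3109 0.1148 0.2502] [1.7998e+02 2.0000e-02 1.5485e+02] slide [-284.7 -319.1   90.2]
turn [ 1.000e-02  3.000e-02 -4.065e+01]
```

>>> {"name": "play_rows", "arguments": {"increments": [{"slide":[-31,-35,0],"angular":[0,0,0],"claw":1},{"slide":[-31,-35,0],"angular":[0,0,0],"claw":1},{"slide":[-31,-35,0],"angular":[0,0,0],"claw":1},{"slide":[-31,-35,0],"angular":[0,0,0],"claw":1},{"slide":[-31,-35,0],"angular":[0,0,0],"claw":1},{"slide":[-31,-35,0],"angular":[0,0,0],"claw":1},{"slide":[-31,-35,0],"angular":[0,0,0],"claw":1},{"slide":[-31,-35,0],"angular":[0,0,0],"claw":1}]}}

```text
time: 1.7
ee_pos: [0.4164, -0.2445, 0.25]
tcp_rot: [180.0, -0.0, 154.8]
wrist_force: [0.5, 0.6, 0.3]
opening: 0.0855
grasp_force: 0.0
```

>>> {"name": "play_rows", "arguments": {"increments": [{"slide":[-36,-39,0],"angular":[0,0,0],"claw":1},{"slide":[0,0,8],"angular":[0,0,-8],"claw":1},{"slide":[0,0,8],"angular":[0,0,-8],"claw":1},{"slide":[0,0,8],"angular":[0,0,-8],"claw":1},{"slide":[0,0,8],"angular":[0,0,-8],"claw":1},{"slide":[0,0,8],"angular":[0,0,-8],"claw":1},{"slide":[0,0,20],"angular":[0,0,0],"claw":1}]}}

```text
time: 2.4
ee_pos: [0.4319, -0.2903, 0.1908]
tcp_rot: [-179.9, 0.1, -164.9]
wrist_force: [-0.1, -0.4, -0.4]
opening: 0.0855
grasp_force: 0.0
```

```bash
python3 -c "
from h import *
plan((.433,-.295,.059),195.5)
im=bot.camera('scene');cv2.imwrite('pics/sc2.png',cv2.resize(im[230:380,330:480,::-1],None,fx=4,fy=4))
"
```

```text
pos [ 0.4319 -0.2903  0.1908] [-1.7993e+02  6.0000e-02 -1.6492e+02] slide [  0.3  -4.6 131.8]
turn [-0.07  0.06 -0.42]
```

View pics/sc2.png

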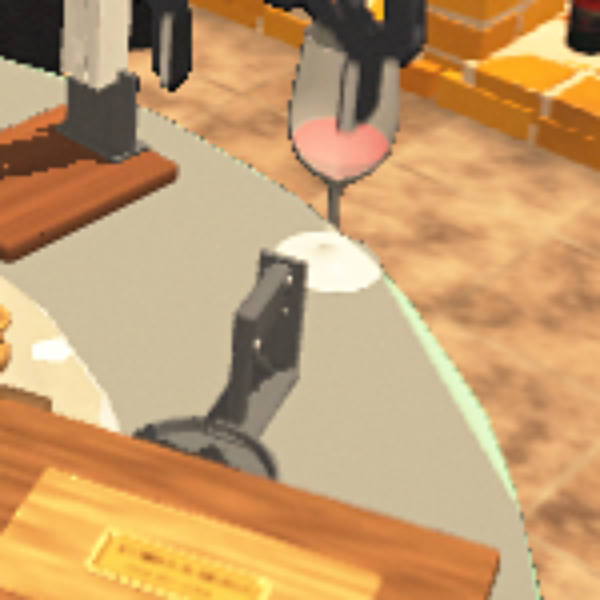

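Glass clear of the fingers, and the jaws are centred over the bar. Descending.

>>> {"name": "play_rows", "arguments": {"increments": [{"slide":[0,-4.5,20],"angular":[0,0,-0.4],"claw":1},{"slide":[0,0,25],"angular":[0,0,0],"claw":1},{"slide":[0,0,25],"angular":[0,0,0],"claw":1},{"slide":[0,0,20],"angular":[0,0,0],"claw":1},{"slide":[0,0,20],"angular":[0,0,0],"claw":1},{"slide":[0,0,15],"angular":[0,0,0],"claw":1},{"slide":[0,0,7],"angular":[0,0,0],"claw":1},{"slide":[0,0,0],"angular":[0,0,0],"claw":1}]}}

```text
time: 3.25
ee_pos: [0.4323, -0.2941, 0.0576]
tcp_rot: [179.9, -0.1, -164.8]
wrist_force: [-0.1, 0.5, 0.5]
opening: 0.0855
grasp_force: 0.0
```

>>> {"name": "play_rows", "arguments": {"increments": [{"slide":[0,0,0],"angular":[0,0,0],"claw":0},{"slide":[0,0,0],"angular":[0,0,0],"claw":-0.4},{"slide":[0,0,0],"angular":[0,0,0],"claw":-0.6},{"slide":[0,0,0],"angular":[0,0,0],"claw":-1},{"slide":[0,0,0],"angular":[0,0,0],"claw":-1},{"slide":[0,0,0],"angular":[0,0,0],"claw":-1}], "squeeze": 80}}

```text
time: 3.85
ee_pos: [0.4328, -0.2945, 0.0586]
tcp_rot: [-180.0, 0.0, -164.8]
wrist_force: [-0.6, -0.5, 2.1]
opening: 0.0109
grasp_force: 80.0
```

```bash
python3 -c "
from h import *
o=bot.get_obs();print(o['wrist_force'],o['ee_pos'],o['tcp_rot'])
im=bot.camera('top');cv2.imwrite('pics/t3.png',im[:,:,::-1])
cv2.imwrite('pics/t3c.png',cv2.resize(im[180:330,320:500,::-1],None,fx=4,fy=4,interpolation=2))
T=C('top');print(T.plane((425,208),0))
"
```

```text
[-0.5590774  -0.45543133  2.13388194] [ 0.43277639 -0.29445832  0.05859593] [-1.79983462e+02  2.17191723e-02 -1.64800592e+02]
[ 0.57104801 -0.24081586  0.        ]
```

>>> {"name": "play_rows", "arguments": {"increments": [{"slide":[0,0,-5],"angular":[0,0,0],"claw":-1},{"slide":[0,0,-20],"angular":[0,0,0],"claw":-1},{"slide":[0,0,-30],"angular":[0,0,0],"claw":-1},{"slide":[0,0,-35],"angular":[0,0,0],"claw":-1},{"slide":[0,0,-35],"angular":[0,0,0],"claw":-1},{"slide":[0,0,-25],"angular":[0,0,0],"claw":-1},{"slide":[0,0,-15],"angular":[0,0,0],"claw":-1},{"slide":[0,0,0],"angular":[0,0,0],"claw":-1}]}}

```text
time: 4.7
ee_pos: [0.4332, -0.2948, 0.2254]
tcp_rot: [-179.9, 0.1, -164.8]
wrist_force: [0.7, 1.1, -3.0]
opening: 0.0108
grasp_force: 79.6
```

```bash
python3 -c "
from h import *
o=bot.get_obs();print(o['wrist_force'],o['torque'])
plan((.455,-.0568,.2236),177.4)
"
```

```text
[ 0.67957503  1.08958492 -3.01450663] [-0.03907051 -0.07666647  0.02030897]
pos [ 0.4332 -0.2948  0.2254] [-1.7986e+02  1.1000e-01 -1.6479e+02] slide [-83.5 223.9   1.5]
turn [-0.12  0.14 17.8 ]
```

>>> {"name": "play_rows", "arguments": {"increments": [{"slide":[-12,32,0],"angular":[0,0,0],"claw":-1},{"slide":[-12,32,0],"angular":[0,0,0],"claw":-1},{"slide":[-12,32,0],"angular":[0,0,0],"claw":-1},{"slide":[-12,32,0],"angular":[0,0,0],"claw":-1},{"slide":[-12,32,0],"angular":[0,0,0],"claw":-1},{"slide":[-12,32,0],"angular":[0,0,0],"claw":-1},{"slide":[-11.5,32,0],"angular":[0,0,0],"claw":-1},{"slide":[0,0,0],"angular":[0,0,6],"claw":-1}]}}

```text
time: 5.5
ee_pos: [0.4541, -0.0533, 0.2219]
tcp_rot: [179.9, -0.1, -170.6]
wrist_force: [-0.7, -1.3, -3.1]
opening: 0.011
grasp_force: 79.7
```

>>> {"name": "play_rows", "arguments": {"increments": [{"slide":[0,0,0.5],"angular":[0,0,6],"claw":-1},{"slide":[0,0,0.5],"angular":[0,0,5.8],"claw":-1},{"slide":[0,0,0],"angular":[0,0,0],"claw":-1},{"slide":[0,0,0],"angular":[0,0,0],"claw":-1}]}}

```text
time: 5.9
ee_pos: [0.4542, -0.0563, 0.2214]
tcp_rot: [180.0, -0.1, 177.6]
wrist_force: [-1.1, -0.3, -2.8]
opening: 0.0109
grasp_force: 79.6
```

```bash
python3 -c "
from h import *
o=bot.get_obs();print(o['wrist_force'],o['torque'])
plan((.455,-.0568,.2236),177.4)
t=bot.camera('top')[:,:,::-1];s=bot.camera('scene')[:,:,::-1]
cv2.imwrite('pics/t4.png',t);cv2.imwrite('pics/s4.png',s)
z=lambda im,x,y,w,h:cv2.resize(im[y:y+h,x:x+w],None,fx=7,fy=7,interpolation=2)
cv2.imwrite('pics/c4.png',np.hstack([z(t,320,170,57,80),z(s,300,175,57,80)]))
"
```

```text
[-1.08053288 -0.30563944 -2.77687796] [-0.01529932 -0.02204423  0.01615518]
pos [ 0.4542 -0.0563  0.2214] [ 1.8000e+02 -8.0000e-02  1.7757e+02] slide [-0.8 -0.4 -2.2]
turn [ 0.   -0.08  0.17]
```

View pics/c4.png

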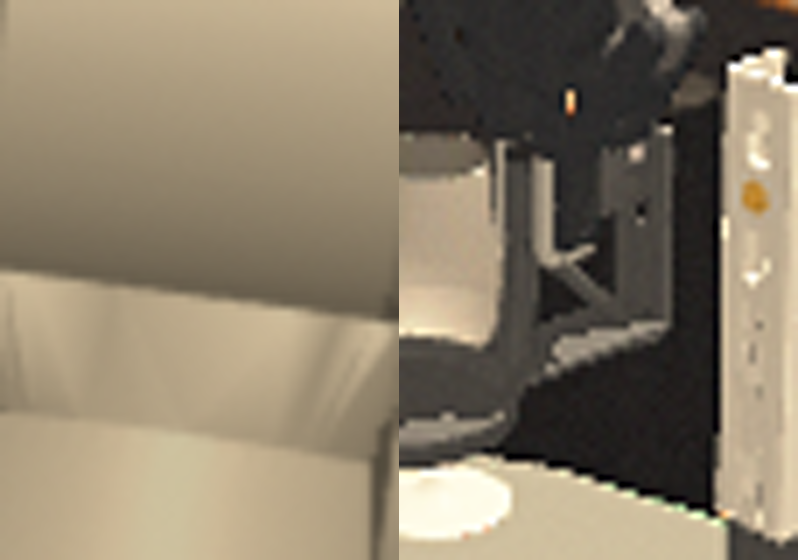

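The scene crop shows the arm square ahead of the rail. The pin hole is at about px (334.4,205), the plate's right edge at x≈338.7, and the pin at about (350.7,203). I'll compare these with the predictions.

```bash
python3 - <<'E'
from h import *
np.set_printoptions(precision=4,suppress=True)
S=C("scene");o=bot.get_obs();p=o["ee_pos"];a=np.radians(-2.43)
s=cv2.imread("pics/s4.png").astype(float)
g=s.sum(2)
print(g[200:211,329:342].astype(int))
w=np.clip(150-g[201:210,331:338],0,None); ys,xs=np.mgrid[201:210,331:338]
X=np.array([[np.cos(a),-np.sin(a),0],[np.sin(a),np.cos(a),0],[0,0,1]])
ap=lambda v:p-[0,0,.0586]+X@np.array(v)
for n,v in(("hole",(.040,0,.042)),("topR",(.04,-.013,.074)),("topR back",(.045,-.013,.074)),("botR back",(.045,-.013,.0)),("botR",(.04,-.013,.0))): print(n,ap(v),S.pix(ap(v)))
print("pin pred",S.pix([.544,-.061,.197]))
h=cv2.cvtColor(cv2.imread("pics/s4.png"),cv2.COLOR_BGR2HSV)[196:211,345:357]
m=(h[...,0]>12)&(h[...,0]<28)&(h[...,1]>110);ys,xs=np.nonzero(m);print("pin",xs.mean()+345,ys.mean()+196,len(xs),xs.min()+345,xs.max()+345,ys.min()+196,ys.max()+196)
for x in(.543,.545,.547):print(S.xplane((xs.mean()+345,ys.mean()+196),x))
# rail left & right front edges at pin rows
print(s[203:206,340:366].mean(0).sum(1).astype(int))
for x in(.5): print(S.pix([.548,-.044,.197]),S.pix([.548,-.078,.197]))
E
```

```text
[[241 239 230 226 226 203 205 216 200 244  91  94 107]
 [241 227 230 228 225 213 204 213 199 253  82  96  86]
 [236 227 221 221 220 200 207 208 205 240  89  84 104]
 [237 229 223 216 201 211 162 208 205 247  86 102  94]
 [227 223 234 212 204  88 162 212 201 257  92  87 100]
 [234 154 196 204 214  71 160 211 218 224  92  89  88]
 [ 96 115 203 210 193 356 206 214 214 220  97  97  93]
 [ 92 115 216 206 198 228 209 207 209 243  79  95  95]
 [ 98 111 211 211 200 211 200 201 220 252  94  96 102]
 [ 80 109 212 208 203 208 203 204 216 248  85  86  91]
 [ 89 111 211 212 199 200 211 199 216 247  78  96  98]]
hole [ 0.4943 -0.0581  0.2052] [333.3774 205.0476]
topR [ 0.4938 -0.0711  0.2372] [337.2823 193.7838]
topR back [ 0.4987 -0.0713  0.2372] [338.8803 193.2572]
botR back [ 0.4987 -0.0713  0.1632] [338.5036 222.4475]
botR [ 0.4938 -0.0711  0.1632] [336.9547 223.0385]
pin pred [348.8143 202.9977]
pin 350.4375 202.75 16 349 352 201 205
[ 0.543  -0.0672  0.1998]
[ 0.545  -0.0654  0.1987]
[ 0.547  -0.0635  0.1975]
[ 92  94  97  88  85  67 398 511 516 435 404 371 444 505 506 513 603 598
 587 590 587 594 605 661  57  85]Traceback (most recent call last):
  File "<stdin>", line 17, in <module>
TypeError: 'float' object is not iterable
```

>>> {"name": "play_rows", "arguments": {"increments": [{"slide":[-10,-0.5,-1.2],"angular":[0,0,0],"claw":-1},{"slide":[-10,-0.5,-1],"angular":[0,0,0],"claw":-1},{"slide":[-8,-0.5,0],"angular":[0,0,0],"claw":-1},{"slide":[-4,-0.5,0],"angular":[0,0,0],"claw":-1},{"slide":[-2,0,0],"angular":[0,0,0],"claw":-1},{"slide":[0,0,0],"angular":[0,0,0],"claw":-1},{"slide":[0,0,0],"angular":[0,0,0],"claw":-1}]}}

```text
time: 6.7
ee_pos: [0.4882, -0.0599, 0.2244]
tcp_rot: [180.0, -0.0, 177.4]
wrist_force: [0.1, -0.1, -2.8]
opening: 0.0111
grasp_force: 79.6
```

```bash
cat > look.py <<'E'
from h import *
import sys
np.set_printoptions(precision=4,suppress=True,linewidth=160)
s=bot.camera('scene')[:,:,::-1]; n=sys.argv[1]; cv2.imwrite(f'pics/{n}.png',s)
cv2.imwrite(f'pics/{n}c.png',cv2.resize(s[172:232,312:372],None,fx=9,fy=9,interpolation=2))
o=bot.get_obs();print(o['ee_pos'],o['tcp_rot'],o['wrist_force'],o['torque'])
g=s.astype(int).sum(2)
for r in(198,201,204,212,215):print(r,g[r,330:368])
E
python3 look.py a5
```

```text
[ 0.4881 -0.0599  0.2245] [-179.9996   -0.0093  177.4035] [-0.0882 -0.3749 -3.8469] [0.0544 0.0061 0.0624]
198 [177 443 447 382 125 132 138 134 124 148 190 229 228 220 217 198 220 209 201 213 521 765 737 503 513 521 633 601 596 593 591 602 616 641  51  86 111  91]
201 [170 440 442 462 131 127 138 125 136 144 137 102 204 222 212  65 131 208 219 225 300 435 514 505 512 493 639 603 595 592 593 600 615 643  45  85  95  98]
204 [168 444 441 381 125 132 126 121 125 110  86  89 217 209 201 209 207 208 188 211 296 337 405 505 512 500 607 600 602 598 592 602 609 739  55  90  94  97]
212 [214 113  96  96  83  88  96 192 223 227 257 201 210 209 196 208 204 201 213 219 493 534 642 503 509 544 609 602 597 597 596 607 630 333  66  93  94  97]
215 [214 102  85  90 106 205 203 214 202 201 174 197 204 229 170 183 192 193 199 202 639 510 499 503 518 565 609 608 590 598 599 604 627 333 107 128  91  92]
```

View pics/a5c.png

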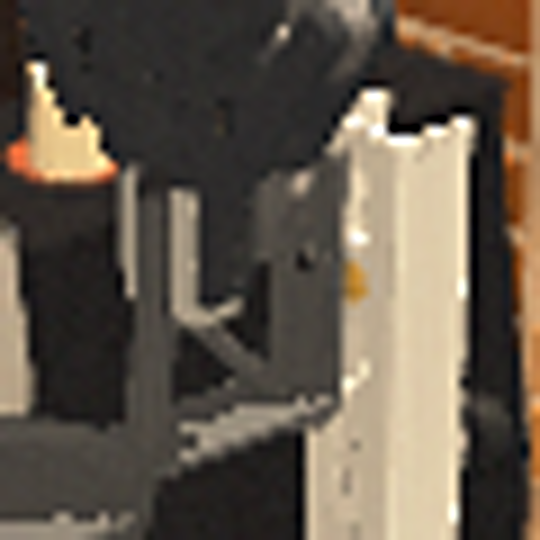

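The plate edge is at px 349.6, the rail's front/side edge at 355.5, and the pin at about (351,203). That puts the tabs roughly 4.5 mm short of the face. Feeling forward.

>>> {"name": "play_rows", "arguments": {"increments": [{"slide":[-1.5,0,0],"angular":[0,0,0],"claw":-1},{"slide":[-1.5,0,0],"angular":[0,0,0],"claw":-1},{"slide":[0,0,0],"angular":[0,0,0],"claw":-1}]}}

```text
time: 7.05
ee_pos: [0.4915, -0.06, 0.2245]
tcp_rot: [-180.0, 0.0, 177.4]
wrist_force: [1.2, -0.5, -2.0]
opening: 0.011
grasp_force: 79.6
```

>>> {"name": "play_rows", "arguments": {"increments": [{"slide":[-1,0,0],"angular":[0,0,0],"claw":-1},{"slide":[0,0,0],"angular":[0,0,0],"claw":-1}]}}

```text
time: 7.25
ee_pos: [0.4924, -0.0601, 0.2245]
tcp_rot: [180.0, 0.0, 177.4]
wrist_force: [-0.6, 0.1, -2.1]
opening: 0.0111
grasp_force: 79.6
```

>>> {"name": "play_rows", "arguments": {"increments": [{"slide":[-1,0,0],"angular":[0,0,0],"claw":-1},{"slide":[0,0,0],"angular":[0,0,0],"claw":-1}]}}

```text
time: 7.45
ee_pos: [0.4934, -0.0601, 0.2244]
tcp_rot: [180.0, -0.0, 177.4]
wrist_force: [0.1, 0.7, -2.4]
opening: 0.011
grasp_force: 79.5
```

>>> {"name": "play_rows", "arguments": {"increments": [{"slide":[-1,0,0],"angular":[0,0,0],"claw":-1},{"slide":[0,0,0],"angular":[0,0,0],"claw":-1}]}}

```text
time: 7.65
ee_pos: [0.4944, -0.0602, 0.2244]
tcp_rot: [180.0, -0.0, 177.4]
wrist_force: [0.7, 0.4, -2.8]
opening: 0.0106
grasp_force: 79.5
```

>>> {"name": "play_rows", "arguments": {"increments": [{"slide":[-1,0,0],"angular":[0,0,0],"claw":-1},{"slide":[0,0,0],"angular":[0,0,0],"claw":-1}]}}

```text
time: 7.85
ee_pos: [0.4954, -0.0602, 0.2245]
tcp_rot: [180.0, -0.0, 177.4]
wrist_force: [-0.2, 0.1, -3.3]
opening: 0.0108
grasp_force: 79.5
```

```bash
python3 look.py a6; python3 -c "
from h import *
S=C('scene');p=np.array([.545,-.06,.2]);b=S.pix(p)
for d in np.eye(3)*.001:print(S.pix(p+d)-b)"
```

```text
[ 0.4954 -0.0602  0.2244] [-179.9994    0.0004  177.4013] [ 0.2085 -0.3613 -3.2382] [-0.0028 -0.1174  0.0041]
198 [206 213 220 285 440 467 203 122 133 135 151 157 166 229 218 217 222 198 269 206 208 220 296 516 514 522 631 599 599 593 595 601 612 648  54  80  90  85]
201 [205 209 209 283 433 464 206 122 139 141 149 155 118  90 214 204 200 217 319 210 209 217 293 524 515 493 641 603 597 594 591 605 616 643  50  82  89  98]
204 [196 223 208 270 446 456 196 110 118 109 325 199  99  94 221 211 204 209 207 209 202 232 334 520 515 505 607 602 597 596 592 597 615 737  65  86  98  95]
212 [211 225 217 173  88  92  91  81  97  79 188 215 229 206 208 201 209 208 206 199 191 229 444 512 516 537 619 605 599 598 598 604 627 331  83  84  96 107]
215 [228 225 207 207 105 197 205 210 207 201 194 198 188 187 187 192 182 189 186 423 367 263 440 510 519 564 608 610 589 601 597 605 631 333 116 133  76  99]
[ 0.28513567 -0.10924293]
[-0.3001868 -0.1128727]
[ 0.00912442 -0.3840959 ]
```

>>> {"name": "play_rows", "arguments": {"increments": [{"slide":[-1,0,0],"angular":[0,0,0],"claw":-1},{"slide":[0,0,0],"angular":[0,0,0],"claw":-1}]}}

```text
time: 8.1
ee_pos: [0.4964, -0.0602, 0.2244]
tcp_rot: [180.0, -0.0, 177.4]
wrist_force: [0.3, -0.3, -2.8]
opening: 0.0109
grasp_force: 79.4
```

>>> {"name": "play_rows", "arguments": {"increments": [{"slide":[-1,0,0],"angular":[0,0,0],"claw":-1},{"slide":[0,0,0],"angular":[0,0,0],"claw":-1}]}}

```text
time: 8.3
ee_pos: [0.4974, -0.0603, 0.2245]
tcp_rot: [180.0, 0.0, 177.4]
wrist_force: [0.8, 0.3, -2.9]
opening: 0.0108
grasp_force: 79.4
```

>>> {"name": "play_rows", "arguments": {"increments": [{"slide":[-1,0,0],"angular":[0,0,0],"claw":-1},{"slide":[0,0,0],"angular":[0,0,0],"claw":-1}]}}

```text
time: 8.5
ee_pos: [0.4984, -0.0603, 0.2245]
tcp_rot: [180.0, -0.0, 177.4]
wrist_force: [0.8, -0.8, -3.4]
opening: 0.0109
grasp_force: 79.4
```

>>> {"name": "play_rows", "arguments": {"increments": [{"slide":[-1,0,0],"angular":[0,0,0],"claw":-1},{"slide":[0,0,0],"angular":[0,0,0],"claw":-1}]}}

```text
time: 8.7
ee_pos: [0.4994, -0.0604, 0.2244]
tcp_rot: [180.0, -0.0, 177.4]
wrist_force: [-0.6, -0.4, -4.4]
opening: 0.0113
grasp_force: 79.4
```

>>> {"name": "play_rows", "arguments": {"increments": [{"slide":[-1,0,0],"angular":[0,0,0],"claw":-1},{"slide":[0,0,0],"angular":[0,0,0],"claw":-1}]}}

```text
time: 8.9
ee_pos: [0.4996, -0.0604, 0.2245]
tcp_rot: [-180.0, -0.1, 177.4]
wrist_force: [-5.4, -0.8, -0.3]
opening: 0.0107
grasp_force: 79.8
```

>>> {"name": "play_rows", "arguments": {"increments": [{"slide":[-1,0,0],"angular":[0,0,0],"claw":-1},{"slide":[0,0,0],"angular":[0,0,0],"claw":-1}]}}

```text
time: 9.1
ee_pos: [0.5004, -0.0604, 0.2245]
tcp_rot: [-180.0, -0.1, 177.4]
wrist_force: [-8.0, 0.4, -0.6]
opening: 0.0107
grasp_force: 79.9
```

```bash
python3 look.py a7
```

```text
[ 0.5004 -0.0604  0.2245] [-179.9982   -0.1211  177.3983] [-7.3078  1.4602 -0.4721] [0.0354 1.4099 0.0264]
198 [379 216 203 219 172 439 444 468 130 127 137 133 166 151 209 224 226 218 200 360 265 196 229 208 446 533 635 595 602 595 595 600 616 643  52  85 108  76]
201 [385 212 207 215 169 437 453 382 118 131 138 139 131 146  83 160 210 204 198 213 221 208 209 219 439 501 643 602 599 588 595 601 617 635  55  84  88  96]
204 [130 212 218 221 142 443 446 454 191  93 282 288 547 114  82 160 219 212 200 210 203 201 214 186 533 509 607 603 599 595 598 597 610 737  69  84  97  93]
212 [229 209 232 216 214  91  91  89 102  77  79  95 184 214 209 211 209 209 204 205 207 205 212 262 527 547 614 607 592 597 601 608 622 336  76  85 106  89]
215 [210 215 230 211 219 196 204 215 193 200 194 187 181 185 184 177 185 176 420 421 429 451 336 335 528 567 605 609 593 601 600 610 634 340 113 129  81  83]
```

View pics/a7c.png

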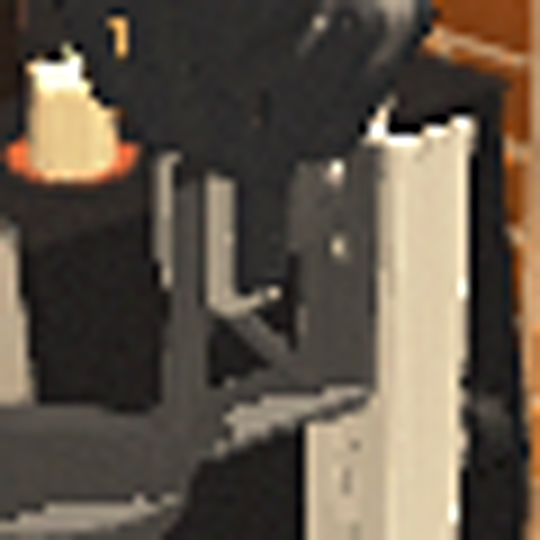

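The pin has been felt: contact at plate x≈0.5444 is soft, about 1.5–2 N/mm. Pushing on to flush.

>>> {"name": "play_rows", "arguments": {"increments": [{"slide":[-1,0,0],"angular":[0,0,0],"claw":-1},{"slide":[0,0,0],"angular":[0,0,0],"claw":-1}]}}

```text
time: 9.35
ee_pos: [0.5012, -0.0605, 0.2245]
tcp_rot: [-180.0, -0.1, 177.4]
wrist_force: [-8.0, 0.7, -0.4]
opening: 0.0108
grasp_force: 80.0
```

>>> {"name": "play_rows", "arguments": {"increments": [{"slide":[-1,0,0],"angular":[0,0,0],"claw":-1},{"slide":[0,0,0],"angular":[0,0,0],"claw":-1}]}}

```text
time: 9.55
ee_pos: [0.502, -0.0605, 0.2245]
tcp_rot: [-180.0, -0.2, 177.4]
wrist_force: [-9.3, 0.6, 0.0]
opening: 0.0108
grasp_force: 80.1
```

>>> {"name": "play_rows", "arguments": {"increments": [{"slide":[-1,0,0],"angular":[0,0,0],"claw":-1},{"slide":[0,0,0],"angular":[0,0,0],"claw":-1}]}}

```text
time: 9.75
ee_pos: [0.5028, -0.0606, 0.2245]
tcp_rot: [-180.0, -0.2, 177.4]
wrist_force: [-11.2, 0.1, 0.8]
opening: 0.0111
grasp_force: 80.1
```

>>> {"name": "play_rows", "arguments": {"increments": [{"slide":[-1,0,0],"angular":[0,0,0],"claw":-1},{"slide":[0,0,0],"angular":[0,0,0],"claw":-1}]}}

```text
time: 9.95
ee_pos: [0.5032, -0.0606, 0.2245]
tcp_rot: [-180.0, -0.3, 177.4]
wrist_force: [-13.8, 0.2, 1.7]
opening: 0.0109
grasp_force: 80.3
```

>>> {"name": "play_rows", "arguments": {"increments": [{"slide":[-1,0,0],"angular":[0,0,0],"claw":-1},{"slide":[0,0,0],"angular":[0,0,0],"claw":-1}]}}

```text
time: 10.15
ee_pos: [0.5033, -0.0605, 0.2245]
tcp_rot: [180.0, -0.4, 177.4]
wrist_force: [-20.2, 1.9, 3.6]
opening: 0.0109
grasp_force: 80.5
```

Flush: it stops hard at TCP x 0.5033. Pressing down in small steps.

>>> {"name": "play_rows", "arguments": {"increments": [{"slide":[0,0,1],"angular":[0,0,0],"claw":-1},{"slide":[0,0,1],"angular":[0,0,0],"claw":-1},{"slide":[0,0,0],"angular":[0,0,0],"claw":-1}]}}

```text
time: 10.45
ee_pos: [0.5033, -0.0606, 0.2233]
tcp_rot: [-180.0, -0.3, 177.4]
wrist_force: [-21.5, 1.0, 8.8]
opening: 0.0108
grasp_force: 81.2
```

>>> {"name": "play_rows", "arguments": {"increments": [{"slide":[0,0,1],"angular":[0,0,0],"claw":-1},{"slide":[0,0,1],"angular":[0,0,0],"claw":-1},{"slide":[0,0,0],"angular":[0,0,0],"claw":-1}]}}

```text
time: 10.75
ee_pos: [0.5033, -0.0606, 0.2214]
tcp_rot: [-180.0, -0.3, 177.4]
wrist_force: [-22.1, 1.6, 9.1]
opening: 0.0109
grasp_force: 81.3
```

>>> {"name": "play_rows", "arguments": {"increments": [{"slide":[0,0,1],"angular":[0,0,0],"claw":-1},{"slide":[0,0,1],"angular":[0,0,0],"claw":-1},{"slide":[0,0,0],"angular":[0,0,0],"claw":-1}]}}

```text
time: 11.05
ee_pos: [0.5033, -0.0606, 0.2194]
tcp_rot: [-180.0, -0.3, 177.4]
wrist_force: [-21.6, 1.1, 9.4]
opening: 0.011
grasp_force: 81.3
```

>>> {"name": "play_rows", "arguments": {"increments": [{"slide":[0,0,1],"angular":[0,0,0],"claw":-1},{"slide":[0,0,1],"angular":[0,0,0],"claw":-1},{"slide":[0,0,0],"angular":[0,0,0],"claw":-1}]}}

```text
time: 11.35
ee_pos: [0.5033, -0.0607, 0.2173]
tcp_rot: [-180.0, -0.3, 177.4]
wrist_force: [-21.9, 1.3, 8.7]
opening: 0.0111
grasp_force: 81.2
```

>>> {"name": "play_rows", "arguments": {"increments": [{"slide":[0,0,1],"angular":[0,0,0],"claw":-1},{"slide":[0,0,0],"angular":[0,0,0],"claw":-1}]}}

```text
time: 11.55
ee_pos: [0.5033, -0.0607, 0.2163]
tcp_rot: [-180.0, -0.3, 177.4]
wrist_force: [-21.9, 0.7, 8.8]
opening: 0.0109
grasp_force: 81.3
```

>>> {"name": "play_rows", "arguments": {"increments": [{"slide":[0,0,1],"angular":[0,0,0],"claw":-1},{"slide":[0,0,0],"angular":[0,0,0],"claw":-1}]}}

```text
time: 11.75
ee_pos: [0.5033, -0.0607, 0.2152]
tcp_rot: [-180.0, -0.3, 177.4]
wrist_force: [-21.0, 0.4, 7.1]
opening: 0.0109
grasp_force: 81.1
```

>>> {"name": "play_rows", "arguments": {"increments": [{"slide":[0,0,1],"angular":[0,0,0],"claw":-1},{"slide":[0,0,0],"angular":[0,0,0],"claw":-1}]}}

```text
time: 11.95
ee_pos: [0.5033, -0.0606, 0.2141]
tcp_rot: [-180.0, -0.3, 177.4]
wrist_force: [-21.3, 1.3, 7.1]
opening: 0.011
grasp_force: 81.0
```

>>> {"name": "play_rows", "arguments": {"increments": [{"slide":[0,0,1],"angular":[0,0,0],"claw":-1},{"slide":[0,0,0],"angular":[0,0,0],"claw":-1}]}}

```text
time: 12.15
ee_pos: [0.5033, -0.0606, 0.2133]
tcp_rot: [-180.0, -0.3, 177.4]
wrist_force: [-22.3, 1.2, 9.0]
opening: 0.0108
grasp_force: 81.3
```

>>> {"name": "play_rows", "arguments": {"increments": [{"slide":[0,0,1],"angular":[0,0,0],"claw":-1},{"slide":[0,0,0],"angular":[0,0,0],"claw":-1}]}}

```text
time: 12.35
ee_pos: [0.5033, -0.0607, 0.2124]
tcp_rot: [-180.0, -0.3, 177.4]
wrist_force: [-22.7, 0.4, 9.4]
opening: 0.011
grasp_force: 81.4
```

```bash
python3 look.py a8
```

```text
[ 0.5033 -0.0606  0.2124] [-179.987    -0.289   177.3683] [-22.5647   0.8873   9.0426] [ 0.0958  3.7822 -0.2516]
198 [284 377 205 220 220 150 442 448 391 129 125 136 127 134 126 216 241 242 207 205 205 197 207 214 194 398 642 599 597 585 587 593 611 644  44  89  87  79]
201 [283 376 198 205 220 169 434 442 375 117 127 138 133 130 145 211 227 221 215 216 194 199 210 208 189 514 642 598 596 586 590 601 614 635  45  85  94  86]
204 [283 378 196 210 220 173 442 436 377 119 129 136 133 146 149 103 149 209 197 306 350 216 203 205 189 526 611 602 593 595 590 595 611 735  62  87  85 100]
212 [ 98 158 207 222 221 203 162  94 157 212 216 242 231  94  86  76 221 208 209 200 209 201 198 214 263 555 617 603 585 594 593 602 621 332  76  87  93  91]
215 [ 93 221 215 228 215 210  79  95  90  91  80  97 203 220 245 266 187 209 208 197 208 203 197 204 283 581 607 607 581 596 597 604 626 333 107 132  88  88]
```

View pics/a8c.png

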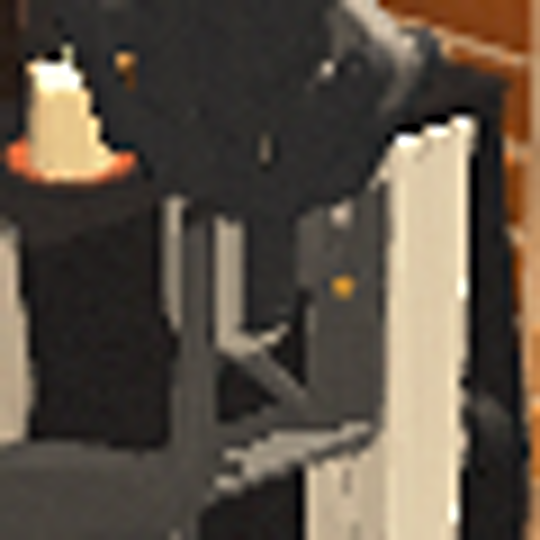

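Brass now shows in the plate's hole, but the arm is still travelling. I'll press on to the stop.

>>> {"name": "play_rows", "arguments": {"increments": [{"slide":[0,0,1],"angular":[0,0,0],"claw":-1},{"slide":[0,0,0],"angular":[0,0,0],"claw":-1}]}}

```text
time: 12.6
ee_pos: [0.5034, -0.0607, 0.2121]
tcp_rot: [-180.0, -0.2, 177.4]
wrist_force: [-24.4, 1.4, 14.7]
opening: 0.0109
grasp_force: 82.1
```

>>> {"name": "play_rows", "arguments": {"increments": [{"slide":[0,0,1],"angular":[0,0,0],"claw":-1},{"slide":[0,0,0],"angular":[0,0,0],"claw":-1}]}}

```text
time: 12.8
ee_pos: [0.5033, -0.0607, 0.212]
tcp_rot: [-180.0, -0.2, 177.4]
wrist_force: [-26.6, 1.2, 20.6]
opening: 0.0109
grasp_force: 83.1
```

```bash
python3 look.py a9 | head -1; python3 -c "
import cv2;s=cv2.imread('pics/a9.png');print(s[200:209,347:354])"|tr -d '\n'
```

```text
[ 0.5033 -0.0606  0.212 ] [-179.9793   -0.1817  177.3662] [-25.4473   1.9796  20.9195] [ 0.1907  4.6298 -0.2147]
[[[ 70  75  80]  [ 72  78  84]  [ 71  76  83]  [ 61  68  74]  [ 61  68  73]  [ 61  69  71]  [ 64  72  74]] [[ 70  75  80]  [ 69  76  78]  [ 69  75  78]  [ 63  67  71]  [ 62  68  71]  [ 65  71  73]  [ 65  71  76]] [[ 64  73  78]  [ 66  74  77]  [ 70  73  77]  [ 63  64  65]  [ 61  64  69]  [ 65  70  72]  [ 66  70  75]] [[ 69  74  80]  [ 60  61  63]  [ 50 116 159]  [ 55 147 207]  [ 63  87 109]  [ 55  62  64]  [ 62  66  71]] [[ 64  69  74]  [ 64  66  72]  [ 56 104 136]  [ 50 127 172]  [ 66  72  79]  [ 64  67  73]  [ 60  65  73]] [[ 64  70  75]  [ 68  72  76]  [ 62  72  78]  [ 56  67  77]  [ 65  71  74]  [ 63  67  73]  [ 63  65  74]] [[ 61  67  72]  [ 62  69  72]  [ 64  67  72]  [ 60  64  68]  [ 60  68  72]  [ 65  70  76]  [ 65  72  78]] [[ 62  69  72]  [ 59  67  72]  [ 64  67  71]  [ 64  69  74]  [ 62  69  73]  [ 61  66  74]  [ 66  75  79]] [[ 62  69  75]  [ 64  69  73]  [ 61  65  70]  [ 65  71  75]  [ 63  69  74]  [ 61  67  72]  [ 63  70  73]]]
```

>>> {"name": "play_rows", "arguments": {"increments": [{"slide":[1,0,0],"angular":[0,0,0],"claw":-1},{"slide":[1,0,0],"angular":[0,0,0],"claw":-1},{"slide":[0,0,1],"angular":[0,0,0],"claw":-1},{"slide":[0,0,0],"angular":[0,0,0],"claw":-1}]}}

```text
time: 13.25
ee_pos: [0.5032, -0.0607, 0.2118]
tcp_rot: [-180.0, 0.1, 177.4]
wrist_force: [-16.8, 1.2, 21.5]
opening: 0.0108
grasp_force: 83.2
```

>>> {"name": "play_rows", "arguments": {"increments": [{"slide":[1,0,0],"angular":[0,0,0],"claw":-1},{"slide":[0,0,0],"angular":[0,0,0],"claw":-1}]}}

```text
time: 13.45
ee_pos: [0.503, -0.0607, 0.2117]
tcp_rot: [-180.0, 0.2, 177.4]
wrist_force: [-11.7, 0.4, 18.9]
opening: 0.0108
grasp_force: 82.8
```

>>> {"name": "play_rows", "arguments": {"increments": [{"slide":[1,0,-1],"angular":[0,0,0],"claw":-1},{"slide":[0,0,-1],"angular":[0,0,0],"claw":-1},{"slide":[0,0,0],"angular":[0,0,0],"claw":-1}]}}

```text
time: 13.75
ee_pos: [0.5028, -0.0607, 0.2117]
tcp_rot: [-180.0, 0.1, 177.4]
wrist_force: [-1.7, -1.8, 9.3]
opening: 0.0108
grasp_force: 81.3
```

```bash
python3 -c "
from h import *
import numpy as np
o=bot.get_obs();print(o['wrist_force'],o['torque'],o['ee_pos'],o['tcp_rot'])"
```

```text
[-1.67359532 -1.75315782  9.2563382 ] [-0.25691033 -0.13414514 -0.10373448] [ 0.50283024 -0.06071727  0.21172247] [-1.79972523e+02  1.33970333e-01  1.77388799e+02]
```

>>> {"name": "play_rows", "arguments": {"increments": [{"slide":[0,0,-1.2],"angular":[0,0,0],"claw":-1},{"slide":[0,0,0],"angular":[0,0,0],"claw":-0.6},{"slide":[0,0,0],"angular":[0,0,0],"claw":-0.2},{"slide":[0,0,0],"angular":[0,0,0],"claw":0.3},{"slide":[0,0,0],"angular":[0,0,0],"claw":0.3},{"slide":[0,0,0],"angular":[0,0,0],"claw":0.3}]}}

```text
time: 14.35
ee_pos: [0.5023, -0.0605, 0.2116]
tcp_rot: [180.0, -0.0, 177.4]
wrist_force: [-0.2, 0.4, -0.5]
opening: 0.0555
grasp_force: 0.0
```

>>> {"name": "play_rows", "arguments": {"increments": [{"slide":[0,0,-10],"angular":[0,0,0],"claw":0.3},{"slide":[0,0,-25],"angular":[0,0,0],"claw":0.3},{"slide":[0,0,-40],"angular":[0,0,0],"claw":1},{"slide":[0,0,-40],"angular":[0,0,0],"claw":1},{"slide":[30,20,0],"angular":[0,0,0],"claw":1},{"slide":[30,35,0],"angular":[0,0,0],"claw":1},{"slide":[0,45,0],"angular":[0,0,0],"claw":1},{"slide":[0,45,0],"angular":[0,0,0],"claw":1}]}}

```text
time: 15.15
ee_pos: [0.4482, 0.0881, 0.3283]
tcp_rot: [180.0, 0.1, 177.3]
wrist_force: [1.1, -1.0, -0.9]
opening: 0.0852
grasp_force: 0.0
```

```bash
python3 - <<'E'
from h import *
np.set_printoptions(precision=4,suppress=True)
for n in('top','scene'): cv2.imwrite(f'pics/{n}10.png',bot.camera(n)[:,:,::-1])
t=cv2.imread('pics/top10.png');s=cv2.imread('pics/scene10.png')
z=lambda im,x,y,w,h,k:cv2.resize(im[y:y+h,x:x+w],None,fx=k,fy=k,interpolation=2)
cv2.imwrite('pics/c10.png',np.hstack([z(t,320,170,60,85,7),z(s,310,170,54,85,7)]))
print(bot.get_obs()['wrist_force'],bot.get_obs()['q'])
plan((.42,.2,.25),177.4)
E
```

```text
[-0.5195  0.4742 -0.7678] [ 11.4333  -5.1496   8.696  103.7944   0.0593  13.7543]
pos [0.4486 0.091  0.3273] [179.93   0.04 177.68] slide [ 33.  107.7  77.4]
turn [0.07 0.04 0.28]
```

View pics/c10.png

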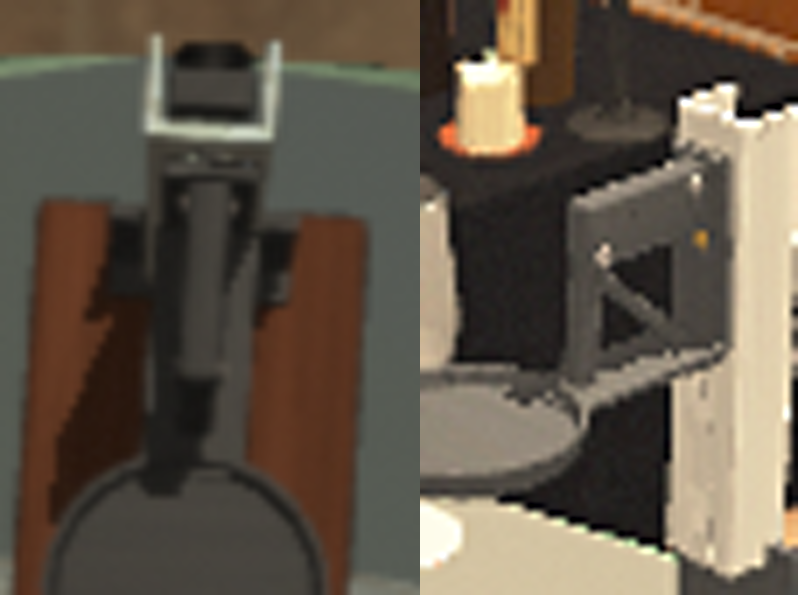

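The arm hangs flush, with brass showing in the hole at crop (702,238). Now to measure the beaker and tray precisely.

```bash
python3 - <<'E'
from h import *
np.set_printoptions(precision=4,suppress=True)
t=cv2.imread('pics/top0.png');s=cv2.imread('pics/scene0.png');t2=cv2.imread('pics/top10.png')
z=lambda im,x,y,w,h,k:cv2.resize(im[y:y+h,x:x+w],None,fx=k,fy=k,interpolation=2)
cv2.imwrite('pics/c11.png',np.clip(np.hstack([z(t,205,245,40,40,10),z(s,230,215,40,40,10)])*1.5,0,255).astype(np.uint8))
T,S=C('top'),C('scene')
print('tray pred pix',T.pix([.438,-.0578,.163]),'L/R/bottom',T.pix([.438,-.0578+.041,.163]),T.pix([.438,-.0578-.041,.163]),T.pix([.397,-.0578,.163]))
g=t2.astype(int).sum(2)
c=T.pix([.438,-.0578,.163]); r=int(round(c[1]));k=int(round(c[0]));print(r,g[r,k-28:k+29],g[r:r+30,k])
for p in((.42,.2),(.418,.2),):
  for zz in(0,.08): print(p,zz,T.pix([*p,zz]),S.pix([*p,zz]))
E
```

```text
tray pred pix [346.2443 253.8769] L/R/bottom [325.4204 253.5545] [367.138  254.2007] [345.9712 274.649 ]
254 [391 386 358 269 165 161 172 182 178 145 166 187 191 192 193 193 193 194
 192 193 195 195 198 197 198 195 199 200 201 201 201 203 203 199 200 202
 201 201 202 201 205 203 202 199 199 192 158 124 189 180 167 223 353 358
 355 348 347] [201 199 198 199 196 196 197 197 197 197 190 191 192 192 193 195 193 194
 187 149 203 294 336 335 334 334 337 335 337 339]
(0.42, 0.2) 0 [233.4279 269.5967] [250.1101 253.8488]
(0.42, 0.2) 0.08 [225.4723 265.6449] [247.8379 228.3905]
(0.418, 0.2) 0 [233.3861 270.4592] [249.5284 254.086 ]
(0.418, 0.2) 0.08 [225.4251 266.571 ] [247.2365 228.6098]
```

View pics/c11.png

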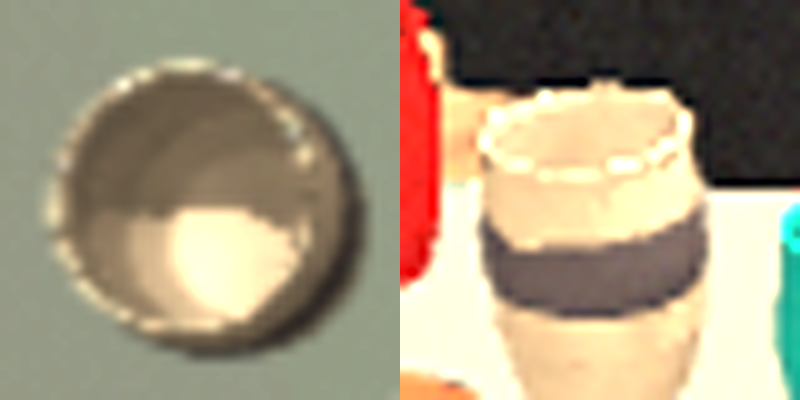

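The rim centre is at px top (222.9,264.1) and scene (248.1,227.6). The dark band confirms this is the right beaker. The tray's predicted centre (346.2,253.9) agrees with the seen inner edges.

```bash
python3 - <<'E'
from h import *
np.set_printoptions(precision=4,suppress=True)
T,S=C('top'),C('scene')
print(T.plane((222.85,264.05),.08),S.plane((248.1,227.55),.08),tri((248.1,227.55),(222.85,264.05)))
plan((.421,.206,.16),177.4)
E
```

```text
[0.4234 0.2058 0.08  ] [0.4236 0.2039 0.08  ] (array([0.424 , 0.2057, 0.0793]), np.float64(0.0012922368970818118))
pos [0.4486 0.091  0.3273] [179.93   0.04 177.68] slide [ 32.3 113.6 167.4]
turn [0.07 0.04 0.28]
```

>>> {"name": "play_rows", "arguments": {"increments": [{"slide":[10,38,20],"angular":[0,0,0],"claw":0.8},{"slide":[10,38,30],"angular":[0,0,0],"claw":0.8},{"slide":[9.8,37,30],"angular":[0,0,0],"claw":0.8},{"slide":[0,0,45],"angular":[0,0,0],"claw":0.8},{"slide":[0,0,35],"angular":[0,0,0],"claw":0.8},{"slide":[0,0,0],"angular":[0,0,0],"claw":0.8}]}}

```text
time: 15.85
ee_pos: [0.4224, 0.2003, 0.1628]
tcp_rot: [-179.8, -0.3, 177.4]
wrist_force: [0.1, 0.6, 0.4]
opening: 0.0769
grasp_force: 0.0
```

```bash
python3 -c "
from h import *
plan((.4235,.205,.056),177.4);print(bot.get_obs()['opening'])"
```

```text
pos [0.4224 0.2003 0.1628] [-179.81   -0.35  177.43] slide [ -1.5   5.1 106.8]
turn [-0.19 -0.35  0.03]
0.07693255404936374
```

>>> {"name": "play_rows", "arguments": {"increments": [{"slide":[-1,4.5,0],"angular":[0,0,0],"claw":0.8},{"slide":[0,0,25],"angular":[0,0,0],"claw":0.8},{"slide":[0,0,25],"angular":[0,0,0],"claw":0.8},{"slide":[0,0,25],"angular":[0,0,0],"claw":0.8},{"slide":[0,0,20],"angular":[0,0,0],"claw":0.8},{"slide":[0,0,11],"angular":[0,0,0],"claw":0.8},{"slide":[0,0,0],"angular":[0,0,0],"claw":0.8}]}}

```text
time: 16.55
ee_pos: [0.4261, 0.2058, 0.0615]
tcp_rot: [180.0, 0.0, 177.4]
wrist_force: [-0.8, 0.2, 0.4]
opening: 0.0768
grasp_force: 0.0
```

>>> {"name": "play_rows", "arguments": {"increments": [{"slide":[0,0,0],"angular":[0,0,0],"claw":0.6},{"slide":[0,0,0],"angular":[0,0,0],"claw":0.5},{"slide":[0,0,0],"angular":[0,0,0],"claw":0.4},{"slide":[0,0,0],"angular":[0,0,0],"claw":0.2},{"slide":[0,0,0],"angular":[0,0,0],"claw":0.2},{"slide":[0,0,0],"angular":[0,0,0],"claw":0.2}], "squeeze": 30}}

```text
time: 17.15
ee_pos: [0.4264, 0.2062, 0.0626]
tcp_rot: [179.9, 0.2, 177.4]
wrist_force: [-1.6, 0.1, 9.3]
opening: 0.0586
grasp_force: 30.5
```

```bash
python3 - <<'E'
from h import *
o=bot.get_obs();print(o['ee_pos'],o['tcp_rot'],o['opening'],o['wrist_force'])
E
```

```text
[0.42643219 0.20623543 0.06260121] [1.79915692e+02 1.51048613e-01 1.77403839e+02] 0.05863324252192969 [-1.61139004  0.06401847  9.30265678]
```

The grip is 7 mm higher than intended, so I'll regrasp lower.

>>> {"name": "play_rows", "arguments": {"increments": [{"slide":[0,0,0],"angular":[0,0,0],"claw":0.8},{"slide":[0,0,0],"angular":[0,0,0],"claw":0.8},{"slide":[2,0,3],"angular":[0,0,0],"claw":0.8},{"slide":[1,0,4],"angular":[0,0,0],"claw":0.8},{"slide":[0,0,0],"angular":[0,0,0],"claw":0.8}]}}

```text
time: 17.65
ee_pos: [0.4219, 0.2057, 0.0528]
tcp_rot: [-180.0, -0.1, 177.4]
wrist_force: [-0.1, -0.2, -0.1]
opening: 0.0772
grasp_force: 0.0
```

>>> {"name": "play_rows", "arguments": {"increments": [{"slide":[0,0,0],"angular":[0,0,0],"claw":0.6},{"slide":[0,0,0],"angular":[0,0,0],"claw":0.5},{"slide":[0,0,0],"angular":[0,0,0],"claw":0.4},{"slide":[0,0,0],"angular":[0,0,0],"claw":0.2},{"slide":[0,0,0],"angular":[0,0,0],"claw":0.2},{"slide":[0,0,0],"angular":[0,0,0],"claw":0.2}], "squeeze": 30}}

```text
time: 18.25
ee_pos: [0.4228, 0.206, 0.0541]
tcp_rot: [180.0, 0.0, 177.4]
wrist_force: [-1.3, -0.1, 5.8]
opening: 0.0589
grasp_force: 32.1
```

```bash
python3 - <<'E'
from h import *
o=bot.get_obs();print(o['ee_pos'],o['tcp_rot'],o['opening'],o['wrist_force'])
E
```

```text
[0.42275843 0.20599954 0.05412944] [1.79978801e+02 3.72597456e-02 1.77399752e+02] 0.0589228199887576 [-1.29325247 -0.0791571   5.75634992]
```

>>> {"name": "play_rows", "arguments": {"increments": [{"slide":[0,0,-5],"angular":[0,0,0],"claw":0.2},{"slide":[0,0,-20],"angular":[0,0,0],"claw":0.2},{"slide":[0,0,-35],"angular":[0,0,0],"claw":0.2},{"slide":[0,0,-45],"angular":[0,0,0],"claw":0.2},{"slide":[0,0,-45],"angular":[0,0,0],"claw":0.2},{"slide":[0,0,-40],"angular":[0,0,0],"claw":0.2},{"slide":[0,0,-20],"angular":[0,0,0],"claw":0.2},{"slide":[0,0,-5],"angular":[0,0,0],"claw":0.2}], "squeeze": 40}}

```text
time: 19.05
ee_pos: [0.4231, 0.2061, 0.271]
tcp_rot: [179.9, 0.2, 177.4]
wrist_force: [0.2, -0.2, -1.6]
opening: 0.0588
grasp_force: 43.7
```

>>> {"name": "play_rows", "arguments": {"increments": [{"slide":[-3,-20,0],"angular":[0,0,0],"claw":0.2},{"slide":[-4,-40,0],"angular":[0,0,0],"claw":0.2},{"slide":[-4,-45,0],"angular":[0,0,0],"claw":0.2},{"slide":[-4,-45,0],"angular":[0,0,0],"claw":0.2},{"slide":[-4,-45,0],"angular":[0,0,0],"claw":0.2},{"slide":[-4,-40,0],"angular":[0,0,0],"claw":0.2},{"slide":[-4,-20,0],"angular":[0,0,0],"claw":0.2},{"slide":[0,-6,0],"angular":[0,0,0],"claw":0.2}]}}

```text
time: 19.85
ee_pos: [0.4373, -0.058, 0.267]
tcp_rot: [-180.0, -0.1, 177.2]
wrist_force: [-1.1, 0.8, -2.6]
opening: 0.0585
grasp_force: 43.8
```

>>> {"name": "play_rows", "arguments": {"increments": [{"slide":[0,0,0],"angular":[0,0,0],"claw":0.2},{"slide":[0,0,0],"angular":[0,0,0],"claw":0.2}]}}

```text
time: 20.05
ee_pos: [0.4375, -0.0554, 0.2681]
tcp_rot: [180.0, -0.1, 177.4]
wrist_force: [-0.4, -0.3, -2.1]
opening: 0.0591
grasp_force: 43.8
```

```bash
python3 - <<'E'
from h import *
plan((.438,-.0578,.211),177.4);o=bot.get_obs();print(o['opening'],o['wrist_force'])
s=bot.camera('scene')[:,:,::-1];cv2.imwrite('pics/s12.png',s);cv2.imwrite('pics/s12c.png',cv2.resize(s[150:270,260:380],None,fx=5,fy=5,interpolation=2))
E
```

```text
pos [ 0.4375 -0.0554  0.2681] [ 1.7998e+02 -6.0000e-02  1.7743e+02] slide [-0.7 -2.4 57.1]
turn [ 0.02 -0.06  0.03]
0.05908313713703336 [-0.41819185 -0.34124376 -2.10710153]
```

View pics/s12c.png

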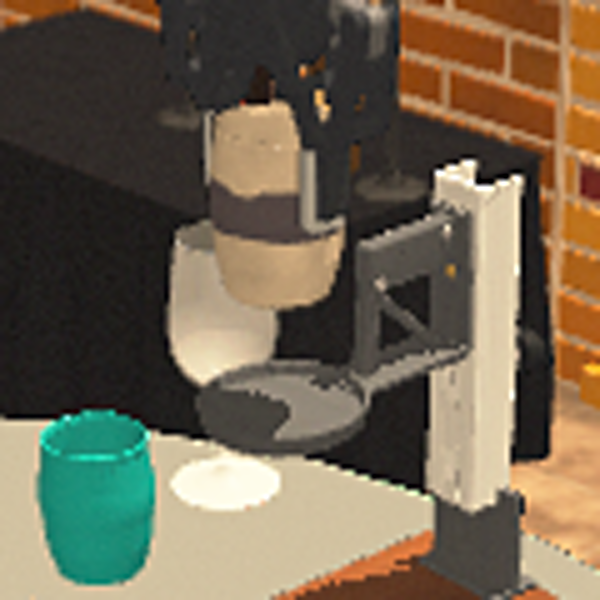

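The beaker hangs level above the tray. Lowering gently.

>>> {"name": "play_rows", "arguments": {"increments": [{"slide":[-0.5,-2.4,5],"angular":[0,0,0],"claw":0.2},{"slide":[0,0,12],"angular":[0,0,0],"claw":0.2},{"slide":[0,0,14],"angular":[0,0,0],"claw":0.2},{"slide":[0,0,10],"angular":[0,0,0],"claw":0.2},{"slide":[0,0,5],"angular":[0,0,0],"claw":0.2},{"slide":[0,0,3],"angular":[0,0,0],"claw":0.2},{"slide":[0,0,0],"angular":[0,0,0],"claw":0.2},{"slide":[0,0,0],"angular":[0,0,0],"claw":0.2}]}}

```text
time: 20.9
ee_pos: [0.4382, -0.0585, 0.2201]
tcp_rot: [-180.0, 0.0, 177.4]
wrist_force: [0.7, -0.2, -0.9]
opening: 0.0588
grasp_force: 43.8
```

>>> {"name": "play_rows", "arguments": {"increments": [{"slide":[0,0,1.5],"angular":[0,0,0],"claw":0.2},{"slide":[0,0,1.5],"angular":[0,0,0],"claw":0.2},{"slide":[0,0,0],"angular":[0,0,0],"claw":0.2}]}}

```text
time: 21.2
ee_pos: [0.4381, -0.0585, 0.2166]
tcp_rot: [180.0, -0.0, 177.4]
wrist_force: [1.1, -0.2, -1.8]
opening: 0.0584
grasp_force: 43.8
```

>>> {"name": "play_rows", "arguments": {"increments": [{"slide":[0,0,1],"angular":[0,0,0],"claw":0.2},{"slide":[0,0,1],"angular":[0,0,0],"claw":0.2},{"slide":[0,0,0],"angular":[0,0,0],"claw":0.2}]}}

```text
time: 21.5
ee_pos: [0.438, -0.0585, 0.2145]
tcp_rot: [180.0, -0.0, 177.4]
wrist_force: [0.1, 0.2, -2.2]
opening: 0.0589
grasp_force: 43.8
```

>>> {"name": "play_rows", "arguments": {"increments": [{"slide":[0,0,1],"angular":[0,0,0],"claw":0.2},{"slide":[0,0,1],"angular":[0,0,0],"claw":0.2},{"slide":[0,0,0],"angular":[0,0,0],"claw":0.2}]}}

```text
time: 21.8
ee_pos: [0.438, -0.0585, 0.2125]
tcp_rot: [180.0, -0.0, 177.4]
wrist_force: [-0.2, -0.5, -1.9]
opening: 0.0585
grasp_force: 43.8
```

>>> {"name": "play_rows", "arguments": {"increments": [{"slide":[0,0,1],"angular":[0,0,0],"claw":0.2},{"slide":[0,0,0],"angular":[0,0,0],"claw":0.2}]}}

```text
time: 22.0
ee_pos: [0.438, -0.0585, 0.2116]
tcp_rot: [180.0, -0.0, 177.4]
wrist_force: [-0.0, 0.1, -2.4]
opening: 0.0583
grasp_force: 43.8
```

>>> {"name": "play_rows", "arguments": {"increments": [{"slide":[0,0,0.5],"angular":[0,0,0],"claw":0.2},{"slide":[0,0,0],"angular":[0,0,0],"claw":0.2}]}}

```text
time: 22.2
ee_pos: [0.438, -0.0585, 0.2111]
tcp_rot: [180.0, -0.0, 177.4]
wrist_force: [-0.2, -1.0, -1.5]
opening: 0.0588
grasp_force: 43.8
```

>>> {"name": "play_rows", "arguments": {"increments": [{"slide":[0,0,0.7],"angular":[0,0,0],"claw":0.2},{"slide":[0,0,0],"angular":[0,0,0],"claw":0.2}]}}

```text
time: 22.4
ee_pos: [0.438, -0.0585, 0.2104]
tcp_rot: [180.0, -0.0, 177.4]
wrist_force: [-0.0, 0.1, -1.8]
opening: 0.0586
grasp_force: 43.8
```

>>> {"name": "play_rows", "arguments": {"increments": [{"slide":[0,0,0.7],"angular":[0,0,0],"claw":0.2},{"slide":[0,0,0],"angular":[0,0,0],"claw":0.2}]}}

```text
time: 22.6
ee_pos: [0.438, -0.0585, 0.2097]
tcp_rot: [-180.0, -0.0, 177.4]
wrist_force: [0.2, 0.6, -2.3]
opening: 0.0589
grasp_force: 43.8
```

>>> {"name": "play_rows", "arguments": {"increments": [{"slide":[0,0,0.7],"angular":[0,0,0],"claw":0.2},{"slide":[0,0,0],"angular":[0,0,0],"claw":0.2}]}}

```text
time: 22.8
ee_pos: [0.438, -0.0585, 0.209]
tcp_rot: [-180.0, -0.0, 177.4]
wrist_force: [-0.1, -0.1, -2.2]
opening: 0.0589
grasp_force: 43.8
```

>>> {"name": "play_rows", "arguments": {"increments": [{"slide":[0,0,0.8],"angular":[0,0,0],"claw":0.2},{"slide":[0,0,0],"angular":[0,0,0],"claw":0.2}]}}

```text
time: 23.0
ee_pos: [0.4381, -0.0585, 0.2084]
tcp_rot: [-180.0, 0.0, 177.4]
wrist_force: [-0.8, 0.9, -0.9]
opening: 0.059
grasp_force: 44.0
```

>>> {"name": "play_rows", "arguments": {"increments": [{"slide":[0,0,0.8],"angular":[0,0,0],"claw":0.2},{"slide":[0,0,0],"angular":[0,0,0],"claw":0.2}]}}

```text
time: 23.2
ee_pos: [0.4381, -0.0586, 0.2079]
tcp_rot: [-180.0, 0.0, 177.4]
wrist_force: [-1.2, -0.2, 4.0]
opening: 0.0587
grasp_force: 44.3
```

>>> {"name": "play_rows", "arguments": {"increments": [{"slide":[0,0,0.8],"angular":[0,0,0],"claw":0.2},{"slide":[0,0,0],"angular":[0,0,0],"claw":0.2}]}}

```text
time: 23.4
ee_pos: [0.4381, -0.0586, 0.2075]
tcp_rot: [-180.0, 0.1, 177.4]
wrist_force: [-3.1, -0.1, 8.9]
opening: 0.0586
grasp_force: 44.7
```

Contact at about 9 N. Easing off a little, then releasing.

>>> {"name": "play_rows", "arguments": {"increments": [{"slide":[0,0,-1],"angular":[0,0,0],"claw":0.2},{"slide":[0,0,0],"angular":[0,0,0],"claw":0.5},{"slide":[0,0,0],"angular":[0,0,0],"claw":0.6},{"slide":[0,0,0],"angular":[0,0,0],"claw":0.8},{"slide":[0,0,0],"angular":[0,0,0],"claw":0.8},{"slide":[0,0,0],"angular":[0,0,0],"claw":0.8}], "squeeze": 20}}

```text
time: 24.0
ee_pos: [0.4381, -0.0585, 0.2076]
tcp_rot: [180.0, -0.0, 177.4]
wrist_force: [0.2, 0.4, 0.2]
opening: 0.0767
grasp_force: 0.0
```

>>> {"name": "play_rows", "arguments": {"increments": [{"slide":[0,0,-5],"angular":[0,0,0],"claw":0.8},{"slide":[0,0,-15],"angular":[0,0,0],"claw":0.8},{"slide":[0,0,-30],"angular":[0,0,0],"claw":0.8},{"slide":[0,0,-40],"angular":[0,0,0],"claw":0.8},{"slide":[0,0,-30],"angular":[0,0,0],"claw":0.8},{"slide":[30,30,0],"angular":[0,0,0],"claw":0.8},{"slide":[30,40,0],"angular":[0,0,0],"claw":0.8},{"slide":[30,40,0],"angular":[0,0,0],"claw":0.8}]}}

```text
time: 24.8
ee_pos: [0.3522, 0.0561, 0.3281]
tcp_rot: [180.0, 0.0, 177.3]
wrist_force: [-0.0, 0.6, 0.1]
opening: 0.0767
grasp_force: 0.0
```

>>> {"name": "play_rows", "arguments": {"increments": [{"slide":[10,40,0],"angular":[0,0,0],"claw":0.8},{"slide":[10,40,0],"angular":[0,0,0],"claw":0.8},{"slide":[0,0,0],"angular":[0,0,0],"claw":0.8},{"slide":[0,0,0],"angular":[0,0,0],"claw":0.8},{"slide":[0,0,0],"angular":[0,0,0],"claw":0.8}]}}

```text
time: 25.3
ee_pos: [0.337, 0.1358, 0.3279]
tcp_rot: [-180.0, 0.0, 177.4]
wrist_force: [0.7, -0.5, 0.2]
opening: 0.0769
grasp_force: 0.0
```

```bash
python3 - <<'E'
from h import *
np.set_printoptions(precision=4,suppress=True)
T,S=C('top'),C('scene')
for n in('top','scene'): cv2.imwrite(f'pics/{n}13.png',bot.camera(n)[:,:,::-1])
t=cv2.imread('pics/top13.png');s=cv2.imread('pics/scene13.png')
# beaker = changed pixels vs image before
for n,im,b,c in(('top',t,cv2.imread('pics/top10.png'),T),('scene',s,cv2.imread('pics/scene10.png'),S)):
    e=c.pix([.438,-.0578,.197]); x,y=int(e[0]),int(e[1]); sl=np.s_[y-40:y+40,x-35:x+35]
    h=cv2.cvtColor(im,cv2.COLOR_BGR2HSV)[sl]
    m=((cv2.absdiff(im[sl],b[sl]).max(2)>35)).astype(np.uint8)
    m=cv2.morphologyEx(m,cv2.MORPH_OPEN,np.ones((3,3)))
    k=max(cv2.findContours(m,0,1)[0],key=cv2.contourArea); bb=cv2.boundingRect(k)
    print(n,(bb[0]+x-35,bb[1]+y-40,*bb[2:]),'pred foot',c.pix([.438,-.0578,.157]),'rim',c.pix([.438,-.0578,.237]))
h=cv2.cvtColor(s,cv2.COLOR_BGR2HSV)[196:212,340:358];m=(h[...,0]>12)&(h[...,0]<28)&(h[...,1]>110);ys,xs=np.nonzero(m);print('brass',len(xs),xs.mean()+340,ys.mean()+196)
print(bot.get_obs()['wrist_force'],bot.get_obs()['ee_pos'])
E
```

```text
top (332, 252, 23, 14) pred foot [346.204  254.2943] rim [346.7859 248.2746]
scene (302, 196, 28, 41) pred foot [315.874  230.7999] rim [315.4764 198.6503]
brass 5 349.6 203.8
[-0.0529  0.16    0.0602] [0.3371 0.1354 0.3278]
```

The beaker stands upright and centred: its scene box is 302–330, against a predicted centre of 316. The arm travelled the full 12 mm to its stop, so the hook tabs are right down, and the plate stayed flush with almost no push on it. Handing in.

```bash
python3 -c "
from workcell import bot
print(bot.job_done())"
```

```text
the job is handed in; nothing more can be done
None
```

I handed the job in at about 25 s: the holder arm is hung flush on the top two slots and pressed fully down, the spit beaker stands upright and centred in its tray, and I kept clear of both glasses; no verdict came back, and the pin being out is my reading of forces, travel and images.

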